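# Shut the test bath's cover and click its clamp to the sealing notch

## Robot

A 6-joint arm with a two-finger parallel gripper is mounted at the origin on the work surface. World frame = base frame: x ahead of the robot, y to its left, z up, the work surface at z = 0. Lengths are in m, angles in rad, forces in N, time in s.
With the tool pointing down it reaches from about 0.35 to 0.725 m from the base axis. Payload 6 kg.
Tool frame: the origin (TCP) lies on the centre line of the jaws, within the pads' length; the fingertips stand 22 mm ahead of it and the grasp point (between the pads) lies 3 mm ahead of it; z points along the fingers, y is the line along which they close (so a half turn about z gives the same grasp; the last joint's range is limited). The gripper opens to 85 mm and grips with 20 to 120 N. Pads are 22 mm wide; open, the fingers measure 114 mm over their backs; the gripper's body (76 mm by 85 mm) begins 54 mm behind the grasp point. The pads swing forward as they close: fully open they stand 13 mm farther back than shut.
Start: joints at [-0.779, 0.04, 0.085, 0, -1.615, -0.334], TCP at [0.265, -0.538, 0.231] pointing down, gripper open.
Joint ranges: [-2.56, 2.56], [-1.29, 2.01], [-1.08, 1.49], [-3.29, 1.98], [-2.81, -0.18], [-2.99, 2.99]. Speed limits (rad/s): [2.57, 2.57, 3.01, 3.14, 3.14, 3.14].

## Interface

Orientations are given as a unit quaternion [w, x, y, z].
In Python, from rig import r gives the robot as it stands.
- The arm moves only by the tool move_arm, never from a script. Its argument "series" is a list of rows, each a list of 4 numbers: the shift along the tool's x, y, z as a fraction of full scale, then the turn about the tool's z as a fraction of full scale. In form: [[tx, ty, tz, roll], ...]. A call has 1 to 8 rows; each row is the pose to reach, as a shift and turn from the pose commanded when the call began, along the tool's axes at that moment, turning the shorter way round; what a row does not reach only later rows make up. Full scale, the value 1, is 0.3 m for a shift and pi rad for a turn. A row lasts 1/12 s, in which the tool goes at most 41.7 mm and 7.16 degrees, less where a joint would pass 70% of its speed; a pose out of reach is approached as far as the arm can. A call with a number of a shift or a turn outside -1 to 1 is refused whole. A call with a gripper value outside its range is refused whole. "jaw" is the closure, from 0 (fully open) to 1 (shut), set as the call begins (left out, the last holds). The fingers move at their own pace and stop on an object; "force" is the grip in N (left out, the last holds). Time passes only in rows, so rows that repeat a pose let the fingers close. It gives the time, the measured TCP pose, the force, the opening and the grip force at its end, in the units of the state.
- r.get_obs(): the state, without advancing time (a new reading comes with each control period).
- r.grab_frame(name): name is "scene" or "top" or "wrist"; returns the picture (384x512x3 uint8, red, green, blue); there is no depth.
- r.camera_params(name): a dict with "intrinsics" (3x3 intrinsics, pixels), "world_from_camera" (4x4, takes a point from camera to world coordinates). Camera axes: x right, y down, z forward; pixel columns grow to the right and rows downward; lengths in m; the calibration is good to about 2 mm. A picture is of the moment at which its call begins: read the wrist's pose just before it. camera_params takes no time and is no camera call; for the wrist camera it gives the pose at the moment of the call.
- r.finish_job(): hands the job in; it is judged then, once.
The state is a dict: "t": time; "q": joint angles; "qvel": joint speeds; "joint_torque": joint torques, N m; "ee_pos": TCP position; "tool_rot": TCP orientation; "wrist_force": force on the tool from outside, world axes, zero at the start; "ft_torque": the same for the moment, N m; "width": opening from 0.0 (shut) to 1.0 (fully open); "grip_force": force on a finger pad.
Only numpy, scipy, OpenCV 4.12 (cv2) and the standard library are available. Lean on these libraries where they do the work, as an engineer would, in place of code of your own. Each camera call takes 0.05 s, during which the arm holds its last target. There are 200 camera calls.

## Task

Slide the clear cover of the bath fully shut over its opening. Then turn the orange clamp lever clockwise (seen from above), click by click, until it has snapped into the notch at the green mark and stays there; never let it jump into the notch at the red mark, which would crack the seal. Leave the bottle, jar and beaker where they stand.

Things in the scene. Friction and masses are not known exactly. Their poses are not given: they have to be found in the camera images.
- bath: low blue bath housing with a steel top plate, 240 (x) x 450 (y) mm, its top 90 mm over the table; fixed to the table. Origin: centre of its underside, on the table. Its axes: z up, y along its length, +y towards the cover's open end; the clamp is at its -y end. It stands turned about the vertical, differently each time
- cover (a joint): how far the clear cover is open, in m: 0 = fully shut, against its end stop; up to 0.12 = wide open (moved along the bath's +y). Stays where it is left; about 3 N moves it
- cover_tab (a point): centre of the white upright tab on the cover, by which it is pushed: 70 mm along the bath's x, 12 mm thick along its y, its top 134 mm over the table; this point is 116 mm up. Centred below is the clear cover plate, 120 x 120 x 6 mm, its top 98 mm over the table; it runs along the bath's y between two rails 10 mm wide, 62 to 72 mm either side of the tab's centre, 101 mm over the table
- clamp (a joint): clamp angle in rad, growing clockwise seen from above. Sprung notches at 0 (white mark), 0.667 (white), 1.333 (GREEN, sealed) and 2.0 (RED, overtight). Crests at 0.333, 1.0, 1.667: short of a crest it springs back, past it it jumps by itself to the next notch. A crest takes about 0.6 N m (8 N at the push point). Starts in the first or second notch, rarely balanced on the crest between
- clamp_axis (a point): point on the clamp's vertical turning axis, 115 mm over the table: centre of the black hub, 52 mm in diameter, its top 130 mm over the table. The four marks lie on the plate 106 mm from this axis, under where the lever's end points
- lever_push (a point): point on the orange lever 75 mm from the turning axis, at mid-height, 115 mm over the table; push sideways here. The lever is a radial bar 16 mm wide, from 102 to 128 mm over the table, its end 92 mm from the axis. Opposite it a steel nose 20 mm wide sticks out 85 mm (102 to 112 mm over the table); it swings over the edge of the shut cover
- amber_bottle: bystander: amber bottle, 60 mm diameter, 130 mm tall, loose on the table; origin at the centre of its underside
- oil_jar: bystander: jar with white lid, 72 mm diameter, 90 mm tall, loose on the table; origin at the centre of its underside
- beaker: bystander: clear beaker, 74 mm diameter, 95 mm tall, loose on the table; origin at the centre of its underside

How it is judged:
On the way, in this order (a step that is already met when the one before it is completed fails the run):
1. the cover is fully shut while the clamp has not yet passed the crest before the green mark (value of joint cover below 0.005 m and value of joint clamp below 1 rad), for 0.2 s.
2. the clamp has snapped into the green notch with the cover shut (value of joint cover below 0.005 m and value of joint clamp between 1.213 and 1.453 rad), for 0.2 s.
At the end, for the whole second after the job is handed in: The cover is within 5 mm of fully shut and the clamp rests, let go, in the green notch (1.333 rad, within 0.12 rad) (all of step 2 and velocity of joint clamp between -0.1 and 0.1 rad/s); the robot touches nothing.
It fails at once if the clamp passes the crest to the red notch (overtightened) (value of joint clamp above 1.667 rad).
It fails at once if a bystander is shoved more than 30 mm or tipped (distance of any of amber_bottle, oil_jar, beaker from where it was at the start of the episode above 0.03 m or angle between any of amber_bottle, oil_jar, beaker's own z axis and vertical above 0.35 rad).
It also fails if it takes over 54 s, if anything falls off the work surface, if the arm or the gripper's body presses on something with over 40 N, if the wrist force passes 120 N, or if a joint passes its speed limit or range.

## Working session

There is one attempt and no reset: what is moved stays moved. The work goes in short steps, Python scripts to look and compute and a tool call to move; the robot and the scene stay as the last step left them, time stands still between calls to the robot, and variables do not carry over. Pictures are saved under pics/ and viewed, at most 10 in all, crops included, and the job is handed in when it is done.

Besides the shell and the picture viewer there is one more tool, called after "Request:" by a JSON object that holds its "op" and its "data", one argument or row to a line. move_arm: Moves the arm, as the interface text tells. Its arguments: {"type":"object","properties":{"series":{"type":"array","items":{"type":"array","items":{"type":"number"}}},"jaw":{"type":"number"},"force":{"type":"number"}},"required":["series"]}

```bash
mkdir -p pics; ls; python3 - <<'E'
from rig import r
import cv2,numpy as np
o=r.get_obs(); print({k:np.round(v,3).tolist() for k,v in o.items()})
for n in ("top","scene"):
    im=r.grab_frame(n); cv2.imwrite(f"pics/{n}0.png",im[:,:,::-1])
    p=r.camera_params(n); print(n,np.round(p["intrinsics"],1).tolist(),np.round(p["world_from_camera"],3).tolist())
E
```

```text
pics
{'t': 0.0, 'q': [-0.779, 0.041, 0.084, -0.0, -1.616, -0.334], 'qvel': [-0.001, -0.001, -0.002, -0.0, 0.0, 0.002], 'joint_torque': [0.0, -36.821, 34.741, 6.932, -0.005, -0.0], 'ee_pos': [0.265, -0.538, 0.23], 'tool_rot': [-0.0, -0.227, 0.974, 0.001], 'wrist_force': [-0.994, -0.575, -0.67], 'ft_torque': [-0.007, 0.015, 0.044], 'grip_force': 0.0, 'width': 1.005}
top [[420.1, 0.0, 255.8], [0.0, 420.1, 198.9], [0.0, 0.0, 1.0]] [[0.011, -0.99, 0.137, 0.369], [-1.0, -0.01, 0.001, 0.004], [0.0, -0.138, -0.991, 1.326], [0.0, 0.0, 0.0, 1.0]]
scene [[352.4, 0.0, 252.3], [0.0, 352.4, 192.2], [0.0, 0.0, 1.0]] [[-0.822, 0.363, -0.439, 0.969], [0.569, 0.529, -0.629, 0.619], [0.003, -0.767, -0.642, 0.734], [0.0, 0.0, 0.0, 1.0]]
```

View pics/top0.png

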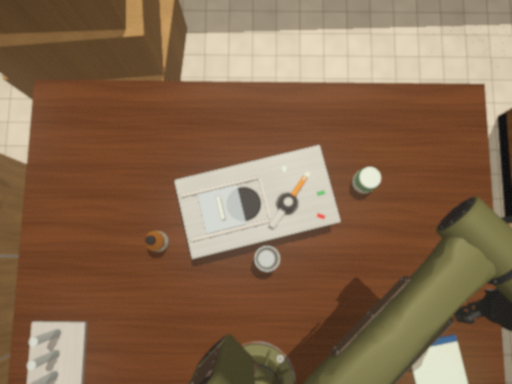

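View pics/scene0.png

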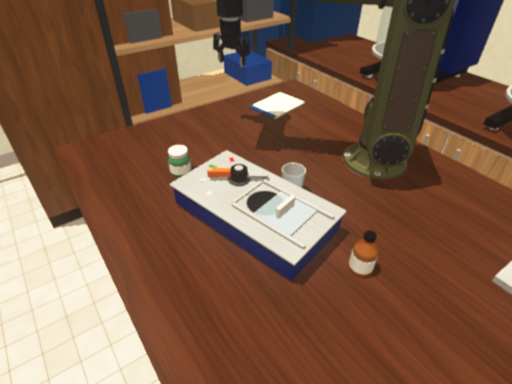

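The top view shows the plate with corners at about (175,181), (319,146), (340,221) and (192,258). The tab is near (222,208), the hub (287,203), the lever end (306,176), green (321,193) and red (321,216). The bottle is at (155,241), the beaker (267,259) and the jar (367,180). I'll refine these.

```bash
cat > h.py <<'E'
import numpy as np,cv2
from rig import r
def p2w(n,u,v,z,p=None):
    p=p or r.camera_params(n); K=p["intrinsics"]; T=p["world_from_camera"]
    d=T[:3,:3]@np.linalg.solve(K,[u,v,1.]); return T[:3,3]+d*(z-T[2,3])/d[2]
E
python3 - <<'E'
from h import *
im=cv2.imread("pics/top0.png"); c=im[130:280,140:390]
cv2.imwrite("pics/c0.png",cv2.resize(c,(800,480),interpolation=cv2.INTER_CUBIC))
hsv=cv2.cvtColor(im,cv2.COLOR_BGR2HSV)
def blob(name,m,z,box=(165,140,345,262)):
    k=np.zeros(m.shape,np.uint8);x0,y0,x1,y1=box;k[y0:y1,x0:x1]=1
    n,l,s,ce=cv2.connectedComponentsWithStats((m*k).astype(np.uint8))
    for i in range(1,n):
        if s[i,4]>4: print(name,s[i,4],ce[i].round(1),p2w("top",*ce[i],z).round(4))
H,S,V=[hsv[...,i].astype(int) for i in range(3)]
blob("orange",(H>5)&(H<22)&(S>150)&(V>150),.128)
blob("green",(H>45)&(H<85)&(S>100),.09)
blob("red",((H<5)|(H>172))&(S>130)&(V>120),.09)
blob("dark",(V<75),.13)
plate=((S<70)&(V>130)).astype(np.uint8); plate[:140]=0;plate[262:]=0;plate[:,:165]=0;plate[:,345:]=0
plate=cv2.morphologyEx(plate,cv2.MORPH_OPEN,np.ones((5,5)))
n,l,s,ce=cv2.connectedComponentsWithStats(plate);i=1+s[1:,4].argmax()
pts=cv2.findContours((l==i).astype(np.uint8),0,2)[0][0]
W=np.array([p2w("top",*q[0],.09)[:2] for q in pts],np.float32)
print(cv2.minAreaRect(W), cv2.boxPoints(cv2.minAreaRect(W)).round(4).tolist())
for nm,u,v,z in [("tab",222,208,.134),("hub",287.5,202.5,.13),("bottle",152,239,.13),("jar",369,178,.09),("beaker",267,259,.095)]: print(nm,p2w("top",u,v,z).round(4))
E
```

```text
orange 53 [297.3 187.9] [ 0.5685 -0.1139  0.128 ]
green 5 [320.6 192.6] [ 0.5612 -0.187   0.09  ]
red 15 [320.5 215.7] [ 0.4921 -0.186   0.09  ]
((0.5364185571670532, 0.003913551568984985), (0.2449154406785965, 0.45452770590782166), 14.572744369506836) [[0.36070001125335693, 0.1931000053882599], [0.47510001063346863, -0.24690000712871552], [0.7121000289916992, -0.18520000576972961], [0.5978000164031982, 0.2547000050544739]]
tab [0.5069 0.102  0.134 ]
hub [ 0.5253 -0.0854  0.13  ]
bottle [0.4168 0.299  0.13  ]
jar [ 0.607  -0.3322  0.09  ]
beaker [ 0.3639 -0.0286  0.095 ]
```

View pics/c0.png

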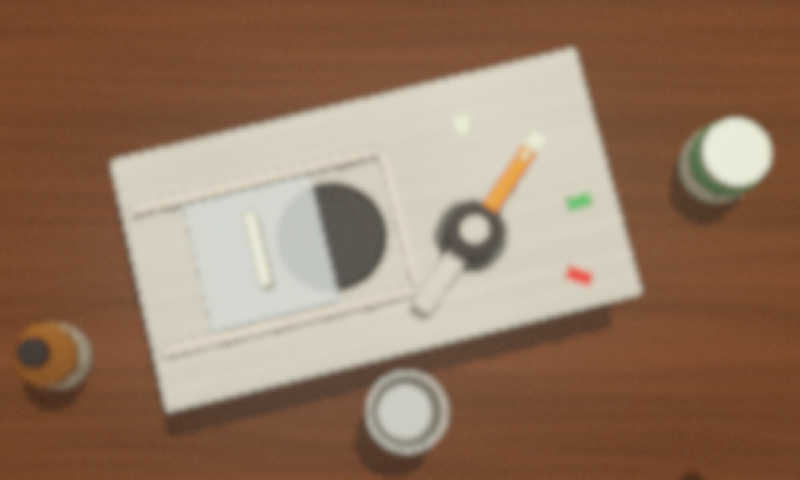

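The bath is yawed about 14.6°, with +y ≈ (-0.252, 0.968). The tab is centred on the bath's axis at (0.508, 0.104). From the hub at (0.525, -0.085), green lies at -70.5° and red at -108°, both at a radius of 0.106–0.108 m, as they should be. The lever is at -33°, so it sits in the second notch and needs one click. I'll shut the cover first, with jaws closed and tool y along the bath's y.

Request:
{"op": "move_arm", "data": {
  "series": [
    [-0.1, 0.1, 0, 0.03],
    [-0.2, 0.2, 0, 0.064],
    [-0.3, 0.3, 0, 0.064],
    [-0.4, 0.4, 0, 0.064],
    [-0.5, 0.5, 0, 0.064],
    [-0.6, 0.6, 0, 0.064],
    [-0.7, 0.7, 0, 0.064],
    [-0.78, 0.78, 0, 0.064]
  ],
  "jaw": 1,
  "force": 40
}}

```text
t: 0.77
ee_pos: [0.3716, -0.2228, 0.2307]
tool_rot: [0.0, -0.128, 0.992, 0.0]
wrist_force: [1.4, 0.2, 0.2]
width: 0.003
grip_force: 0.0
```

```bash
cat >> h.py <<'E'
from scipy.spatial.transform import Rotation as Ro
def to(target,ang=None):
    "shift (fractions) in tool axes to target; roll so that tool x has world heading ang (deg)"
    o=r.get_obs(); q=np.array(o["tool_rot"]); R=Ro.from_quat(q[[1,2,3,0]]).as_matrix()
    h=np.degrees(np.arctan2(R[1,0],R[0,0])); s=R.T@(np.array(target)-o["ee_pos"])/.3
    print("t",round(o["t"],2),"pos",np.round(o["ee_pos"],4),"xhead",round(h,1),"F",np.round(o["wrist_force"],1),"w",round(o["width"],2),"shift",s.round(3),"roll",None if ang is None else round(-((ang-h+180)%360-180)/180,3))
E
python3 -c "
from h import *
to([.494,.157,.23],194.6)"
```

```text
t 0.77 pos [ 0.3716 -0.2228  0.2307] xhead -165.3 F [1.4 0.2 0.2] w 0.0 shift [-0.716  1.121  0.003] roll 0.001
```

Request:
{"op": "move_arm", "data": {
  "series": [
    [-0.07, 0.11, 0, 0],
    [-0.14, 0.22, 0, 0],
    [-0.21, 0.33, 0, 0],
    [-0.28, 0.44, 0, 0],
    [-0.35, 0.55, 0, 0],
    [-0.42, 0.66, 0, 0],
    [-0.49, 0.77, 0, 0],
    [-0.55, 0.86, 0, 0]
  ]
}}

```text
t: 1.43
ee_pos: [0.4658, 0.0692, 0.2306]
tool_rot: [-0.0, -0.129, 0.992, 0.0]
wrist_force: [0.2, -0.6, 0.2]
width: 0.003
grip_force: 0.0
```

```bash
python3 -c "
from h import *
to([.494,.157,.23],194.6)"
```

```text
t 1.43 pos [0.4658 0.0692 0.2306] xhead -165.2 F [ 0.2 -0.6  0.2] w 0.0 shift [-0.166  0.259  0.002] roll 0.001
```

Request:
{"op": "move_arm", "data": {
  "series": [
    [-0.08, 0.12, 0, 0],
    [-0.16, 0.26, 0, 0],
    [-0.165, 0.265, 0, 0],
    [-0.165, 0.265, 0.12, 0],
    [-0.165, 0.265, 0.24, 0],
    [-0.165, 0.265, 0.325, 0],
    [-0.165, 0.265, 0.325, 0],
    [-0.165, 0.265, 0.325, 0]
  ]
}}

```text
t: 2.1
ee_pos: [0.4929, 0.1553, 0.1327]
tool_rot: [-0.001, -0.128, 0.992, -0.001]
wrist_force: [0.5, 0.7, 1.2]
width: 0.0
grip_force: 0.0
```

```bash
python3 - <<'E'
from h import *
to([.513,.084,.132])
im=r.grab_frame("scene"); c=im[130:300,150:370]
cv2.imwrite("pics/s1.png",cv2.resize(c,(770,595),interpolation=cv2.INTER_CUBIC)[:,:,::-1])
E
```

```text
t 2.1 pos [0.4929 0.1553 0.1327] xhead -165.3 F [0.5 0.7 1.2] w 0.0 shift [-0.004 -0.247  0.003] roll None
```

View pics/s1.png

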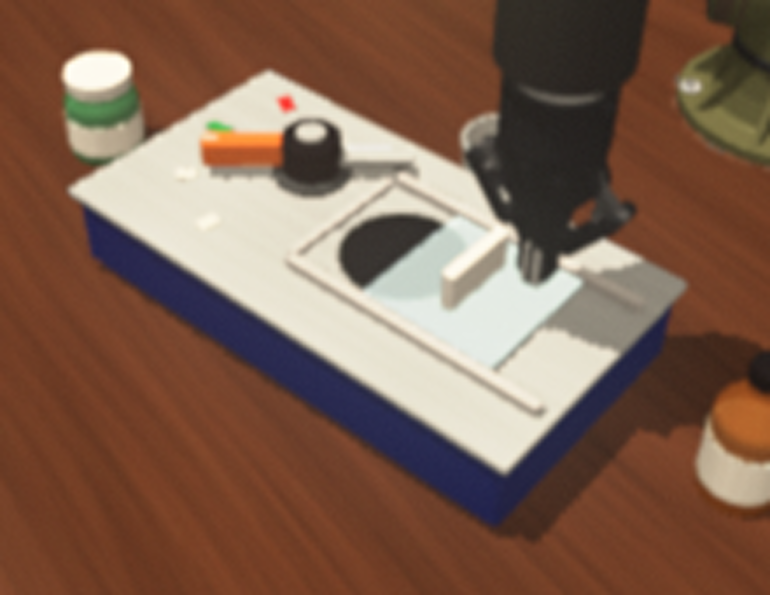

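The closed fingertips (535,275) stand behind the tab (475,265) on its open side. Next I push along tool -y.

Request:
{"op": "move_arm", "data": {
  "series": [
    [-0.002, -0.04, 0, 0],
    [-0.002, -0.07, 0, 0],
    [-0.002, -0.1, 0, 0],
    [-0.002, -0.13, 0, 0],
    [-0.002, -0.16, 0, 0],
    [-0.002, -0.19, 0, 0],
    [-0.002, -0.22, 0, 0],
    [-0.002, -0.22, 0, 0]
  ]
}}

```text
t: 2.82
ee_pos: [0.5111, 0.0908, 0.1335]
tool_rot: [-0.0, -0.127, 0.992, -0.0]
wrist_force: [-0.1, 0.5, 0.6]
width: 0.002
grip_force: 0.0
```

Request:
{"op": "move_arm", "data": {
  "series": [
    [0, -0.015, 0, 0],
    [0, -0.03, 0, 0],
    [0, -0.04, 0, 0],
    [0, -0.05, 0, 0],
    [0, -0.05, 0, 0]
  ]
}}

```text
t: 3.23
ee_pos: [0.5146, 0.0775, 0.1333]
tool_rot: [-0.0, -0.128, 0.992, -0.0]
wrist_force: [0.3, -0.2, -0.3]
width: 0.003
grip_force: 0.0
```

```bash
python3 - <<'E'
from h import *
to([.513,.084,.132])
im=r.grab_frame("scene"); c=im[130:300,150:370]
cv2.imwrite("pics/s2.png",cv2.resize(c,(770,595),interpolation=cv2.INTER_CUBIC)[:,:,::-1])
E
```

```text
t 3.23 pos [0.5146 0.0775 0.1333] xhead -165.3 F [ 0.3 -0.2 -0.3] w 0.0 shift [-0.     0.022  0.004] roll None
```

View pics/s2.png

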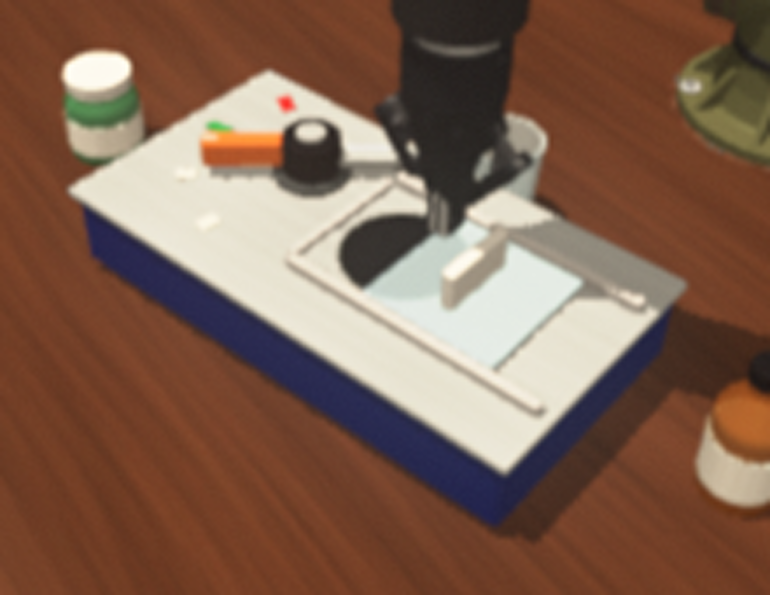

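The fingers passed beside the tab on its robot side without touching it. The tab is still at (475,250), so my tab position is off sideways. I'll check both cameras against the known TCP.

```bash
python3 - <<'E'
from h import *
f=lambda u,v,z:print(p2w("scene",150+u/3.5,130+v/3.5,z).round(4))
print("scene: tab, tip, hub, rail ends, plate corners")
f(475,250,.134); f(437,230,.111); f(311,130,.13); f(292,260,.101); f(398,178,.101); f(543,408,.101); f(640,300,.101)
for c in ((268,70),(70,190),(505,472),(685,287)): f(*c,.09)
im=r.grab_frame("top"); c=im[130:280,140:390]
cv2.imwrite("pics/c1.png",cv2.resize(c,(800,480),interpolation=cv2.INTER_CUBIC)[:,:,::-1])
print("top tab",p2w("top",140+259/3.2,130+248/3.2,.134))
E
```

```text
scene: tab, tip, hub, rail ends, plate corners
[0.5096 0.1103 0.134 ]
[0.5015 0.0557 0.111 ]
[ 0.5241 -0.0885  0.13  ]
[0.6074 0.0117 0.101 ]
[ 0.4801 -0.0246  0.101 ]
[0.5479 0.2342 0.101 ]
[0.4187 0.1953 0.101 ]
[ 0.4753 -0.2398  0.09  ]
[ 0.7069 -0.1777  0.09  ]
[0.5975 0.255  0.09  ]
[0.3706 0.1971 0.09  ]
top tab [0.50831996 0.10502064 0.134     ]
```

View pics/c1.png

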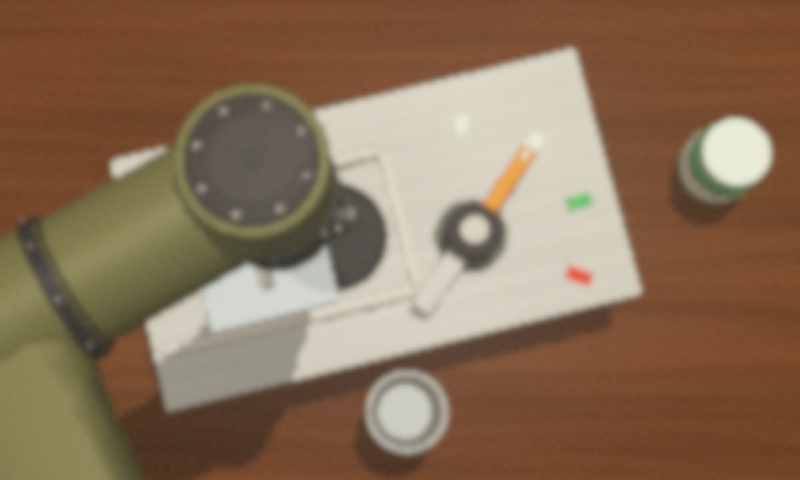

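```bash
python3 - <<'E'
from h import *
for z in (.105,.111,.12,.13,.14,.15):
    print(z,p2w("scene",150+535/3.5,130+280/3.5,z)[:2].round(3),p2w("scene",150+437/3.5,130+232/3.5,z)[:2].round(3),p2w("top",140+345/3.2,130+213/3.2,z)[:2].round(3))
im=r.grab_frame("wrist"); cv2.imwrite("pics/w1.png",im[:,:,::-1])
E
```

```text
0.105 [0.472 0.138] [0.498 0.052] [0.545 0.029]
0.111 [0.476 0.142] [0.503 0.058] [0.544 0.029]
0.12 [0.484 0.149] [0.51  0.066] [0.543 0.029]
0.13 [0.491 0.157] [0.517 0.075] [0.541 0.029]
0.14 [0.499 0.165] [0.525 0.084] [0.54  0.029]
0.15 [0.507 0.172] [0.532 0.093] [0.538 0.028]
```

View pics/w1.png

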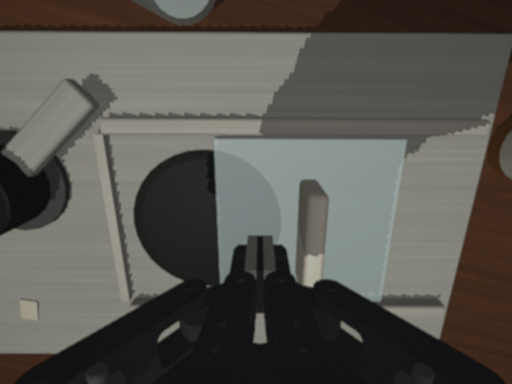

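The wrist view has the fingertips at (260,238) and the untouched tab at (313,180–280). Both scene views put the tip near z 0.13, so it slid over the tab. I'll check the tip's reach with the wrist camera.

```bash
python3 - <<'E'
from h import *
o=r.get_obs(); q=np.array(o["tool_rot"]); R=Ro.from_quat(q[[1,2,3,0]]).as_matrix()
p=r.camera_params("wrist");T=p["world_from_camera"];K=p["intrinsics"]
c=R.T@(T[:3,3]-o["ee_pos"]); print("cam in tool",c.round(3)); print((R.T@T[:3,:3]).round(3))
for v in (237,268,310):
    d=R.T@T[:3,:3]@np.linalg.solve(K,[260,v,1.])
    for x in (-.011,0,.011): t=(x-c[0])/d[0]; print(v,x,(c+t*d).round(4))
print("tab top",p2w("wrist",313,183,.134),p2w("wrist",313,255,.134))
E
```

```text
cam in tool [ 0.078 -0.    -0.144]
[[-0.    -0.951 -0.308]
 [ 1.    -0.     0.001]
 [-0.001 -0.308  0.951]]
237 -0.011 [-0.011  -0.0001  0.0346]
237 0 [ 0.     -0.0001  0.0125]
237 0.011 [ 0.011  -0.0002 -0.0095]
268 -0.011 [-0.011  -0.0002 -0.0039]
268 0 [ 0.     -0.0002 -0.0212]
268 0.011 [ 0.011  -0.0002 -0.0385]
310 -0.011 [-0.011  -0.0002 -0.0379]
310 0 [ 0.     -0.0003 -0.051 ]
310 0.011 [ 0.011  -0.0003 -0.0641]
tab top [0.4712651  0.09490572 0.134     ] [0.51154546 0.10799078 0.134     ]
```

Request:
{"op": "move_arm", "data": {
  "series": [
    [0, 0, -0.1, 0],
    [0, 0.13, -0.1, 0],
    [0, 0.26, -0.1, 0],
    [0, 0.29, -0.05, 0],
    [0, 0.29, 0, 0],
    [0, 0.29, 0.03, 0],
    [0, 0.29, 0.045, 0],
    [0, 0.29, 0.045, 0]
  ]
}}

```text
t: 4.05
ee_pos: [0.4921, 0.1615, 0.1188]
tool_rot: [-0.001, -0.128, 0.992, -0.0]
wrist_force: [-0.2, -0.0, 0.0]
width: 0.001
grip_force: 0.0
```

Request:
{"op": "move_arm", "data": {
  "series": [
    [0, 0, 0.01, 0],
    [0, 0, 0.02, 0],
    [0, 0, 0.02, 0]
  ]
}}

```text
t: 4.3
ee_pos: [0.4926, 0.1617, 0.1138]
tool_rot: [-0.0, -0.128, 0.992, 0.0]
wrist_force: [0.4, -0.1, -0.3]
width: -0.001
grip_force: 0.0
```

```bash
python3 - <<'E'
from h import *
to([.496,.155,.112])
im=r.grab_frame("scene"); c=im[160:260,240:370]
cv2.imwrite("pics/s3.png",cv2.resize(c,(780,600),interpolation=cv2.INTER_CUBIC)[:,:,::-1])
E
```

```text
t 4.3 pos [0.4926 0.1617 0.1138] xhead -165.3 F [ 0.4 -0.1 -0.3] w -0.0 shift [-0.005 -0.025  0.006] roll None
```

View pics/s3.png

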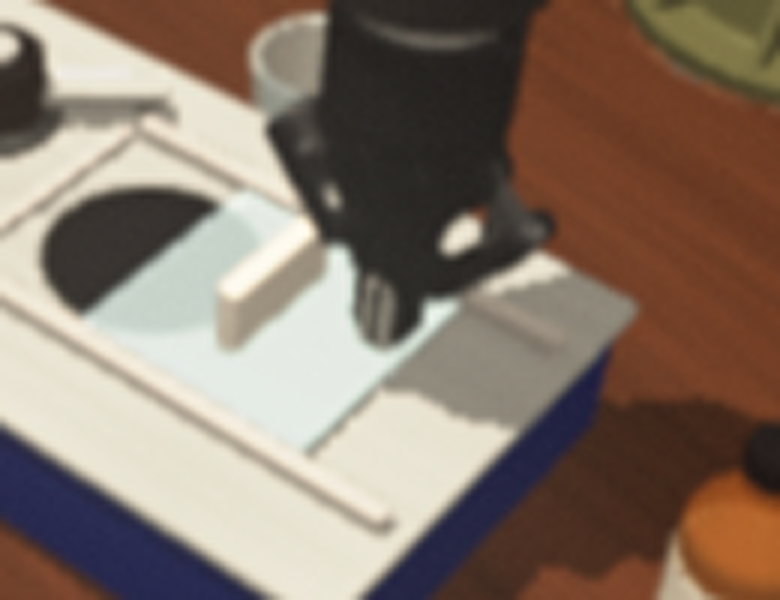

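The tip, now at (380,345), sits low over the cover behind the tab at (270,285), with no contact force. I'll push again.

Request:
{"op": "move_arm", "data": {
  "series": [
    [0, -0.03, 0, 0],
    [0, -0.06, 0, 0],
    [0, -0.09, 0, 0],
    [0, -0.12, 0, 0],
    [0, -0.15, 0, 0],
    [0, -0.18, 0, 0],
    [0, -0.2, 0, 0]
  ]
}}

```text
t: 4.93
ee_pos: [0.5079, 0.1031, 0.1141]
tool_rot: [0.0, -0.128, 0.992, 0.0]
wrist_force: [-2.5, 2.3, 1.9]
width: -0.0
grip_force: 1.5
```

Request:
{"op": "move_arm", "data": {
  "series": [
    [0, -0.02, 0, 0],
    [0, -0.04, 0, 0],
    [0, -0.06, 0, 0],
    [0, -0.07, 0, 0],
    [0, -0.07, 0, 0]
  ]
}}

```text
t: 5.35
ee_pos: [0.5133, 0.0828, 0.1138]
tool_rot: [-0.0, -0.128, 0.992, -0.0]
wrist_force: [-0.2, -0.3, 1.0]
width: 0.003
grip_force: 0.0
```

```bash
python3 - <<'E'
from h import *
to([.529,.0615,.114])
im=r.grab_frame("scene"); c=im[130:300,150:370]
cv2.imwrite("pics/s4.png",cv2.resize(c,(770,595),interpolation=cv2.INTER_CUBIC)[:,:,::-1])
E
```

```text
t 5.35 pos [0.5133 0.0828 0.1138] xhead -165.3 F [-0.2 -0.3  1. ] w 0.0 shift [-0.033 -0.082 -0.   ] roll None
```

View pics/s4.png

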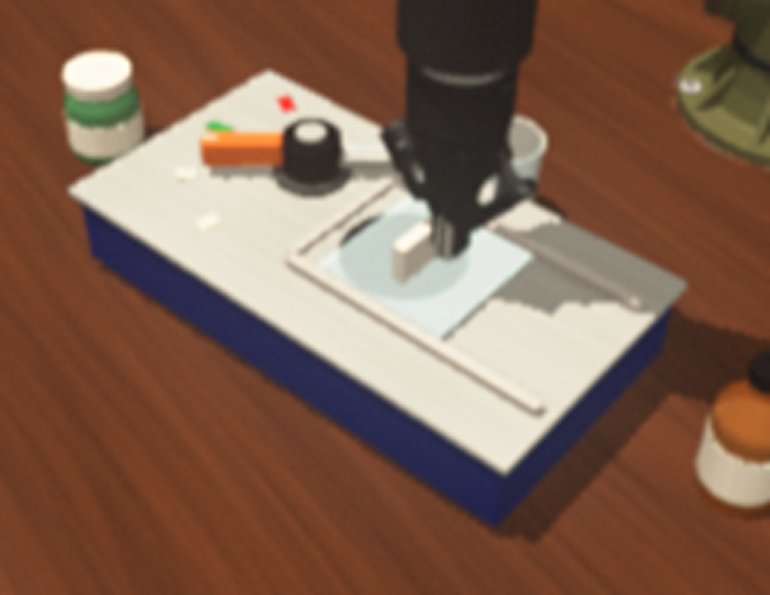

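The cover is moving, with about 25 mm left between its leading edge (375,205)–(320,262) and the end rail (395,185)–(292,260). I'll carry on gently until the stop.

Request:
{"op": "move_arm", "data": {
  "series": [
    [0, -0.015, 0, 0],
    [0, -0.03, 0, 0],
    [0, -0.045, 0, 0],
    [0, -0.06, 0, 0],
    [0, -0.06, 0, 0]
  ]
}}

```text
t: 5.82
ee_pos: [0.5178, 0.0654, 0.1137]
tool_rot: [-0.0, -0.128, 0.992, -0.0]
wrist_force: [0.5, -0.3, 0.0]
width: 0.008
grip_force: 0.0
```

Request:
{"op": "move_arm", "data": {
  "series": [
    [0, -0.006, 0, 0],
    [0, -0.012, 0, 0],
    [0, -0.018, 0, 0],
    [0, -0.018, 0, 0],
    [0, -0.018, 0, 0]
  ]
}}

```text
t: 6.23
ee_pos: [0.5189, 0.0611, 0.1138]
tool_rot: [-0.0, -0.128, 0.992, 0.0]
wrist_force: [-2.9, 3.6, 0.2]
width: -0.002
grip_force: 1.6
```

Request:
{"op": "move_arm", "data": {
  "series": [
    [0, -0.006, 0, 0],
    [0, -0.012, 0, 0],
    [0, -0.012, 0, 0],
    [0, -0.012, 0, 0]
  ]
}}

```text
t: 6.57
ee_pos: [0.519, 0.0608, 0.1138]
tool_rot: [-0.0, -0.129, 0.992, 0.003]
wrist_force: [-9.8, 15.6, 4.2]
width: 0.001
grip_force: 8.8
```

Request:
{"op": "move_arm", "data": {
  "series": [
    [0, -0.006, 0, 0],
    [0, -0.012, 0, 0],
    [0, -0.012, 0, 0],
    [0, -0.012, 0, 0]
  ]
}}

```text
t: 6.9
ee_pos: [0.5191, 0.0606, 0.1138]
tool_rot: [-0.001, -0.13, 0.992, 0.006]
wrist_force: [-17.2, 28.3, 8.4]
width: -0.002
grip_force: 16.0
```

It's at the end stop: the force climbed to 33 N while the TCP stayed put, and the position matches the predicted shut pose. Now I retreat and go to the lever's counter-clockwise side.

Request:
{"op": "move_arm", "data": {
  "series": [
    [0, 0.05, 0, 0],
    [0, 0.1, 0, 0],
    [0, 0.1, -0.12, 0],
    [0, 0.1, -0.24, 0],
    [0, 0.1, -0.3, 0],
    [0, 0.1, -0.3, -0.03],
    [0, 0.1, -0.3, -0.07],
    [0, 0.1, -0.3, -0.1]
  ]
}}

```text
t: 7.57
ee_pos: [0.5136, 0.0826, 0.2046]
tool_rot: [0.001, -0.284, 0.959, -0.0]
wrist_force: [0.3, -0.8, -0.1]
width: -0.002
grip_force: 0.0
```

```bash
python3 - <<'E'
from h import *
to([.61,-.092,.2],-132)
im=r.grab_frame("scene"); c=im[130:300,150:370]
cv2.imwrite("pics/s5.png",cv2.resize(c,(770,595),interpolation=cv2.INTER_CUBIC)[:,:,::-1])
E
```

```text
t 7.57 pos [0.5136 0.0826 0.2046] xhead -147.0 F [ 0.3 -0.8 -0.1] w -0.0 shift [ 0.048 -0.663  0.016] roll -0.083
```

View pics/s5.png

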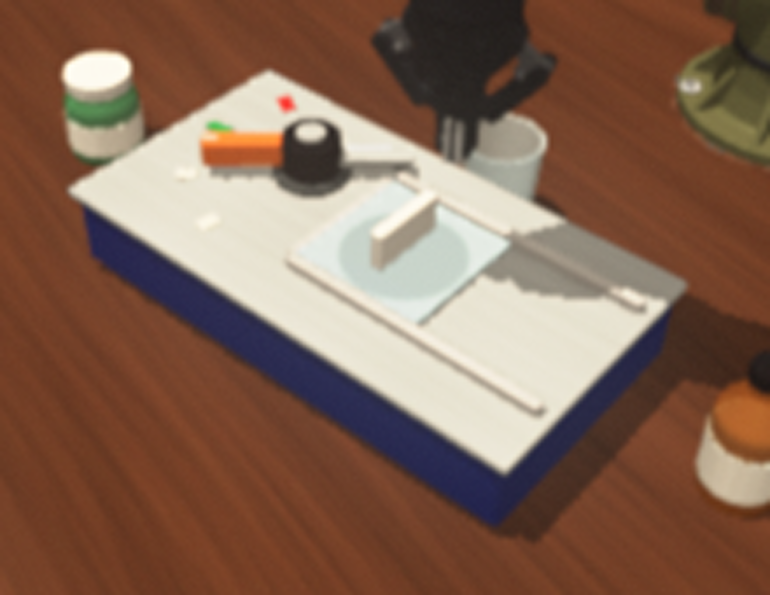

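The cover lies flush against the end rail, fully shut. That was my tenth picture, so from here I check the lever numerically. Next, over to the lever.

Request:
{"op": "move_arm", "data": {
  "series": [
    [0.01, -0.12, 0, -0.02],
    [0.02, -0.24, 0, -0.05],
    [0.03, -0.36, 0, -0.083],
    [0.04, -0.48, 0, -0.083],
    [0.05, -0.6, 0, -0.083],
    [0.05, -0.663, 0.015, -0.083],
    [0.05, -0.663, 0.015, -0.083],
    [0.05, -0.663, 0.015, -0.083]
  ]
}}

```text
t: 8.28
ee_pos: [0.608, -0.0939, 0.1984]
tool_rot: [-0.001, -0.402, 0.916, -0.0]
wrist_force: [1.3, -0.5, -0.8]
width: 0.002
grip_force: 0.0
```

```bash
cat >> h.py <<'E'
def lever(n="scene"):
    im=r.grab_frame(n); H,S,V=[a.astype(int) for a in cv2.split(cv2.cvtColor(im,cv2.COLOR_RGB2HSV))]
    m=((H>5)&(H<22)&(S>165)&(V>130)).astype(np.uint8); k=np.zeros_like(m)
    if n=="scene": k[150:200,175:245]=1
    else: k[160:225,270:325]=1
    v,u=np.nonzero(m*k)
    if len(u)==0: print("no orange"); return
    w=p2w(n,u.mean(),v.mean(),.12 if n=="scene" else .128)[:2]-[.525,-.0855]
    a=np.degrees(np.arctan2(w[1],w[0])); print(n,"n",len(u),"r",np.hypot(*w).round(3),"ang",a.round(1),"clamp~",round(1.333+np.radians(-70.5-a),3))
E
python3 -c "
from h import *
to([.61,-.092,.112],-132); lever(); lever('top')"
```

```text
t 8.28 pos [ 0.608  -0.0939  0.1984] xhead -132.6 F [ 1.3 -0.5 -0.8] w 0.0 shift [-0.01  -0.001  0.288] roll -0.003
scene n 169 r 0.059 ang -25.0 clamp~ 0.539
top n 44 r 0.053 ang -32.8 clamp~ 0.676
```

Request:
{"op": "move_arm", "data": {
  "series": [
    [-0.02, 0, 0.1, 0],
    [-0.02, 0, 0.2, 0],
    [-0.02, 0, 0.26, 0],
    [-0.02, 0, 0.285, 0],
    [-0.02, 0, 0.285, 0]
  ]
}}

```text
t: 8.8
ee_pos: [0.6111, -0.0872, 0.1124]
tool_rot: [-0.001, -0.404, 0.915, 0.0]
wrist_force: [0.2, -0.2, 0.8]
width: 0.001
grip_force: 0.0
```

```bash
python3 -c "
from h import *
to([.5982,-.1099,.112],-132); to([.5866,-.1317,.112],-141);to([.5827,-.1366,.112],-145); lever(); lever('top')"
```

```text
t 8.8 pos [ 0.6111 -0.0872  0.1124] xhead -132.3 F [ 0.2 -0.2  0.8] w 0.0 shift [ 0.085 -0.019  0.001] roll -0.002
t 8.8 pos [ 0.6111 -0.0872  0.1124] xhead -132.3 F [ 0.2 -0.2  0.8] w 0.0 shift [ 0.165 -0.04   0.001] roll 0.048
t 8.8 pos [ 0.6111 -0.0872  0.1124] xhead -132.3 F [ 0.2 -0.2  0.8] w 0.0 shift [ 0.186 -0.041  0.002] roll 0.071
scene n 58 r 0.042 ang -15.6 clamp~ 0.376
top n 44 r 0.052 ang -33.0 clamp~ 0.679
```

Request:
{"op": "move_arm", "data": {
  "series": [
    [0.03, -0.01, 0, 0],
    [0.06, -0.015, 0, 0.01],
    [0.085, -0.02, 0, 0.02],
    [0.1, -0.025, 0, 0.025],
    [0.115, -0.028, 0, 0.03],
    [0.13, -0.032, 0, 0.035],
    [0.14, -0.035, 0, 0.04]
  ]
}}

```text
t: 9.48
ee_pos: [0.5924, -0.1252, 0.1149]
tool_rot: [0.002, -0.345, 0.939, 0.001]
wrist_force: [2.1, 6.8, 1.6]
width: -0.001
grip_force: 3.0
```

```bash
python3 -c "
from h import *
to([.5866,-.1317,.112],-141);to([.5827,-.1366,.112],-145); lever('top')"
```

```text
t 9.48 pos [ 0.5924 -0.1252  0.1149] xhead -139.6 F [2.1 6.8 1.6] w -0.0 shift [ 0.029 -0.004  0.01 ] roll 0.008
t 9.48 pos [ 0.5924 -0.1252  0.1149] xhead -139.6 F [2.1 6.8 1.6] w -0.0 shift [ 0.049 -0.008  0.01 ] roll 0.03
top n 51 r 0.05 ang -44.3 clamp~ 0.876
```

Contact at 7 N, with the clamp at about 0.88. I'll creep over the crest at 1.0.

Request:
{"op": "move_arm", "data": {
  "series": [
    [0.006, -0.001, 0, 0.003],
    [0.012, -0.002, 0, 0.006],
    [0.018, -0.003, 0.002, 0.009],
    [0.022, -0.003, 0.002, 0.01],
    [0.022, -0.003, 0.002, 0.01]
  ]
}}

```text
t: 9.95
ee_pos: [0.5865, -0.1318, 0.1131]
tool_rot: [-0.001, -0.33, 0.944, -0.0]
wrist_force: [-0.4, 1.3, 0.0]
width: 0.002
grip_force: 0.0
```

```bash
python3 -c "
from h import *
to([.5827,-.1366,.112],-145); lever('top')"
```

```text
t 9.95 pos [ 0.5865 -0.1318  0.1131] xhead -141.4 F [-0.4  1.3  0. ] w 0.0 shift [ 0.02  -0.005  0.004] roll 0.02
top n 63 r 0.051 ang -52.4 clamp~ 1.016
```

Balanced right at the crest, with the force gone; I'll nudge it slightly.

Request:
{"op": "move_arm", "data": {
  "series": [
    [0.004, -0.001, 0, 0.002],
    [0.009, -0.002, 0, 0.004],
    [0.009, -0.002, 0, 0.004],
    [0.009, -0.002, 0, 0.004]
  ]
}}

```text
t: 10.33
ee_pos: [0.5852, -0.1334, 0.1131]
tool_rot: [-0.0, -0.325, 0.946, 0.0]
wrist_force: [0.3, -0.5, -0.2]
width: 0.004
grip_force: 0.0
```

```bash
python3 -c "
from h import *
to([.5827,-.1366,.112],-145); lever('top')"
```

```text
t 10.33 pos [ 0.5852 -0.1334  0.1131] xhead -142.1 F [ 0.3 -0.5 -0.2] w 0.0 shift [ 0.013 -0.003  0.004] roll 0.016
top n 65 r 0.051 ang -70.7 clamp~ 1.337
```

The clamp jumped and sits at 1.337, in the green notch. I'll back away and lift.

Request:
{"op": "move_arm", "data": {
  "series": [
    [-0.04, 0, 0, 0],
    [-0.08, 0, 0, 0],
    [-0.08, 0, -0.12, 0],
    [-0.08, 0, -0.24, 0],
    [-0.08, 0, -0.36, 0],
    [-0.08, 0, -0.4, 0],
    [-0.08, 0, -0.4, 0],
    [-0.08, 0, -0.4, 0]
  ]
}}

```text
t: 11.05
ee_pos: [0.6054, -0.1176, 0.2341]
tool_rot: [0.001, -0.325, 0.946, -0.0]
wrist_force: [0.3, 0.2, -1.0]
width: 0.001
grip_force: 0.0
```

```bash
python3 -c "
from h import *
to([.5827,-.1366,.2]); lever('top'); lever('top')
a=r.grab_frame('scene').astype(int); b=cv2.imread('pics/scene0.png')[:,:,::-1].astype(int)
d=np.abs(a-b).sum(2)
for n,(x0,y0,x1,y1) in dict(jar=(165,143,192,176),beaker=(280,162,308,188),bottle=(348,230,380,278)).items(): print(n,d[y0:y1,x0:x1].mean().round(1))
print(r.get_obs()['qvel'].round(3) if hasattr(r.get_obs()['qvel'],'round') else '')"
```

```text
t 11.05 pos [ 0.6054 -0.1176  0.2341] xhead -142.0 F [ 0.3  0.2 -1. ] w 0.0 shift [ 0.099 -0.003  0.113] roll None
top n 57 r 0.052 ang -70.7 clamp~ 1.337
top n 57 r 0.052 ang -70.9 clamp~ 1.339
jar 2.1
beaker 45.6
bottle 4.2
[-0.002 -0.002 -0.005  0.004 -0.003  0.002]
```

```bash
python3 -c "
from rig import r
print(r.finish_job())"
```

```text
the job is handed in; nothing more can be done
None
```

The job is handed in at about 11 s: the cover is shut against its stop, the clamp rests in the green notch (measured 1.337 rad) with the arm clear, and the jar and bottle did not move; the beaker couldn't be compared at the end (its image area had changed, probably hidden by the arm), but the gripper never worked low near it.

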